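# Pack the field-kit case and shut it

## Task

Get the field-kit case ready to carry away: the plastic tube was left lying askew over the side of the case, so lay it flat in its two foam saddles, and stand the small round brown bottle with the black screw cap from the counter upright in the empty middle pocket behind it. Set both down rather than dropping them, and once nothing stands above the rim, lower the lid gently until it is fully shut. Leave the two bottles already packed in their pockets and do not disturb the bottles that stay on the counter.

Things in the scene. Friction and masses are not known exactly. Their poses are not given: they have to be found in the camera images.
- case: open grey plastic carrying case, fixed on the counter: 180 mm deep (its x), 312 mm wide (its y), rim 105 mm above the counter, walls 6 mm. Origin at the centre of its underside; x from the front (latches, handle) to the hinge side, y to its left, z up. Inside, grey foam: in front a raised deck with two saddles for the tube, behind it three pockets in a row; the middle one is empty.
- case_lid (a joint): opening angle of the lid in rad: 0 fully shut on the rim, 1.28 to 1.42 at the start (it stands up steeply and still leans forward over the rear pockets), 1.45 at its stop. A steel quadrant stay at its left holds it by friction wherever it is left: it neither falls nor springs; moving it takes about 1 to 5 N at its free edge.
- lid_hinge (a point): middle of the lid's hinge line: rear upper edge of the case, 90 mm behind the case centre, at rim height (105 mm); the line runs along case y. Its frame turns with the lid: x lies in the lid and points from its free edge to the hinge, z out of its outer face (up when shut).
- lid_edge (a point): middle of the lid's free (front) edge, 180 mm from the hinge line, half-way through its 14 mm thickness; same frame as lid_hinge. The lid is a shallow grey shell 180 x 312 x 14 mm; its outer face lies 14 mm out from the hinge line.
- tube_place (a point): where the tube's centre belongs: midway between the saddles, 85.5 mm above the counter, at case x -41 mm; y along the slots. Deck: case x -84 to +2 mm, 60 mm above the counter. Saddles (black rubber) at case y +45 and -45 mm, each 26 mm long in y; slot bottom 75 mm, ears 88 mm above the counter; slot 29 mm wide. Between the saddles (64 mm) the deck is free for fingers.
- empty_pocket (a point): centre of the floor of the empty middle pocket, 66 x 66 mm, 8 mm above the counter, at case x +35, y 0 mm (the outer pockets at y +100 and -100 mm). Foam between pockets 34 mm, deck in front 60 mm above the counter; rear wall of the case 49 mm behind. The lid leans over it, so a tool held upright hits the lid.
- tube_mid (a point): centre of the off-white plastic tube, 185 mm long (its y), 21 mm across, 30 g; its sides and underside act as flats, so it does not roll; z out of its upper side. At the start it lies along the front half in the left saddle's slot, right end low over the deck, left end (+y) up on the left side rim: it slopes by about 0.25 rad.
- bottle_mid (a point): centre (46 mm up) of the small round brown bottle to be packed: body 50 mm across, 92 mm high in all, black screw cap 44 mm across in its top 30 mm, which can be grasped; z up; about 180 g. It stands on the counter to the right of the case; the bottles in the outer pockets are like it, the others on the counter are not.
- left_bottle_mid (a point): centre of the like brown bottle that stands in the left pocket; bystander
- right_bottle_mid (a point): centre of the like brown bottle that stands in the right pocket; bystander
- tall_bottle_mid (a point): centre of a white squarish bottle with black cap, 56 x 56 x 123 mm, on the counter; bystander, too tall for the case
- dropper_mid (a point): centre (50 mm up) of a slim brown dropper bottle with a black teat, 37 mm across, 101 mm high, on the counter; bystander
There are look-alikes about, which are no part of the job. What is shaped like the part that bears right_bottle_mid but blue or purple is not meant.

How it is judged (in metres and radians):
On the way:
1. tube flat in its saddles and bottle upright in the middle pocket while the lid is still well open (x of tube_mid in the frame of case between -0.048 and -0.034 m and y of tube_mid in the frame of case between -0.02 and 0.02 m and z of tube_mid in the frame of case between 0.0805 and 0.0905 m and angle between the y axis of tube_mid and the y axis of case, either way round below 0.08 rad and x of bottle_mid in the frame of case between 0.022 and 0.048 m and y of bottle_mid in the frame of case between -0.013 and 0.013 m and z of bottle_mid in the frame of case between 0.048 and 0.06 m and angle between bottle_mid's own z axis and vertical below 0.1 rad and value of joint case_lid above 0.7 rad), for 0.2 s.
At the end, for the whole second after the job is handed in: Lid shut (within 0.03 rad). Tube level in both saddles (centre within 7 mm across, 20 mm along, 5 mm in height of its place; within 0.08 rad). Brown bottle upright (0.1 rad) on the floor of the middle pocket and the two packed ones likewise in theirs (within 13 mm of the centres) (value of joint case_lid below 0.03 rad and x of tube_mid in the frame of case between -0.048 and -0.034 m and y of tube_mid in the frame of case between -0.02 and 0.02 m and z of tube_mid in the frame of case between 0.0805 and 0.0905 m and angle between the y axis of tube_mid and the y axis of case, either way round below 0.08 rad and x of bottle_mid in the frame of case between 0.022 and 0.048 m and y of bottle_mid in the frame of case between -0.013 and 0.013 m and z of bottle_mid in the frame of case between 0.048 and 0.06 m and angle between each of bottle_mid, left_bottle_mid, right_bottle_mid's own z axis and vertical below 0.1 rad and x of left_bottle_mid in the frame of case between 0.022 and 0.048 m and y of left_bottle_mid in the frame of case between 0.087 and 0.113 m and z of left_bottle_mid in the frame of case between 0.048 and 0.06 m and x of right_bottle_mid in the frame of case between 0.022 and 0.048 m and y of right_bottle_mid in the frame of case between -0.113 and -0.087 m and z of right_bottle_mid in the frame of case between 0.048 and 0.06 m); the robot touches nothing.
It fails at once if the white bottle or the dropper bottle is shifted more than 30 mm or tipped (distance of any of tall_bottle_mid, dropper_mid from where it was at the start of the episode above 0.03 m or angle between any of tall_bottle_mid, dropper_mid's own z axis and vertical above 0.4 rad).
It fails at once if a bottle already packed is lifted, shifted more than 30 mm or tipped (distance of any of left_bottle_mid, right_bottle_mid from where it was at the start of the episode above 0.03 m or angle between any of left_bottle_mid, right_bottle_mid's own z axis and vertical above 0.4 rad).
It fails at once if the tube or the bottle is dropped (falls unheld by some 30 mm or more) ((linear speed of tube above 0.75 m/s and contact force between the fingers and tube below 0.05 N) or (linear speed of bottle above 0.75 m/s and contact force between the fingers and bottle below 0.05 N)).
It fails at once if the lid is slammed (faster than 3 rad/s) (velocity of joint case_lid below -3 rad/s).
It also fails if it takes over 72 s, if anything falls off the work surface, if the arm or the gripper's body presses on something with over 40 N, if the wrist force passes 120 N, or if a joint passes its speed limit or range.

## Robot

A 6-joint arm with a two-finger parallel gripper is mounted at the origin on a cart in front of the work surface, level with it; the furniture and walls round the work are solid. World frame = base frame: x ahead of the robot, y to its left, z up, the work surface at z = 0. Lengths are in mm, angles in degrees, forces in N, time in s.
With the tool pointing down it reaches from about 300 to 850 mm from the base axis. Payload 4.2 kg.
Tool frame: the origin (TCP) lies on the centre line of the jaws, within the pads' length; the fingertips stand 14 mm ahead of it and the grasp point (between the pads) lies 5 mm behind it; z points along the fingers, y is the line along which they close (so a half turn about z gives the same grasp; the last joint's range is limited). The gripper opens to 91 mm and grips with 3 to 60 N. Pads are 32 mm wide; open, the fingers measure 118 mm over their backs; the gripper's body (76 mm by 178 mm) begins 60 mm behind the grasp point.
Start: joints at [-69.156, 18.312, 89.639, -0, 72.044, -1.146], TCP at [215.311, -533.182, 227.976] pointing down, gripper open.
Joint ranges: [-177.97, 177.97], [-48.28, 115.42], [12.27, 149.76], [-77.06, 257.06], [2.81, 150.46], [-146.56, 146.56]. Speed limits (degrees/s): [147.25, 147.25, 180, 180, 180, 180].

## Interface

Orientations are given as [roll, pitch, yaw] about the fixed x, y, z axes, in that order (R = Rz(yaw) Ry(pitch) Rx(roll)).
In Python, from workcell import env gives the robot as it stands.
- The arm moves only by the tool arm_command, never from a script. Its argument "motion" is a list of rows, each an object with "offset": the shift along the tool's x, y, z in m, a list of three; "spin": the turn about the tool's z in rad. In form: [{"offset": [tx, ty, tz], "spin": spin}, ...]. A call has 1 to 5 rows; each row shifts and turns the commanded pose from where the row before left it, along the tool's axes as they then stand; what a row does not reach is not made up. A row lasts 1/8 s, in which the tool goes at most 62.5 mm and 10.7 degrees, less where a joint would pass 70% of its speed; a pose out of reach is approached as far as the arm can. A call with a gripper value outside its range is refused whole. "jaw" is the finger opening in m, from 0 to 0.0912, set as the call begins (left out, the last holds). The fingers move at their own pace and stop on an object; "newtons" is the grip in N (left out, the last holds). Time passes only in rows, so rows that do not move let the fingers close. It gives the time, the measured TCP pose, the force, the opening and the grip force at its end, in the units of the state.
- env.state(): the state, without advancing time (a new reading comes with each control period).
- env.grab_frame(name): name is "side" or "top"; returns (picture, depth): 384x512x3 uint8, blue, green, red; 384x512 float32, mm along the optical axis (not along the pixel's ray), 0 where there is no reading.
- env.camera_model(name): a dict with "fx", "fy", "cx", "cy" (pixels), "k1" (the pictures are not rectified: a ray, as slopes to the right and down, at radius r is drawn at 1 + k1 r^2 times it, then the intrinsics apply), "eye" and "rotation" of the camera in the world. Camera axes: x right, y down, z forward; pixel columns grow to the right and rows downward; lengths in mm; the calibration is good to about 2 mm. A picture is of the moment at which its call begins. camera_model takes no time and is no camera call.
- env.job_done(): hands the job in; it is judged then, once.
Trained networks look in the newest picture that a camera, given by its name, has taken for a name from the list of things; names that differ only in an ending like _2 or _b are one class to them, and where a whole thing is asked for, a point or a joint stands for the part that bears it (a point fixed in the world has none). Each returns a list of dicts, best first, with "score" (0 to 1); they miss things now and then, are a little off and sometimes report something else, mostly with a low value. They report only what shows in the picture. A call takes as long as a camera call. They do not tell look-alikes from the thing itself.
- env.boxes_of(camera, target): "bbox" ([left, top, right, bottom] in pixels, round what is visible of it).
- env.pinpoint(camera, target): "location" ([column, row] in pixels: a listed point, or the origin of a listed thing).
The state is a dict: "time_s": time; "qpos": joint angles; "qvel": joint speeds; "effort": joint torques, N m; "ee_pos": TCP position; "ee_rot": TCP orientation; "force": force on the tool from outside, world axes, zero at the start; "torque": the same for the moment, N m; "gripper_width": finger opening in mm; "gripper_force": force on a finger pad.
Only numpy, scipy, OpenCV 4.12 (cv2) and the standard library are available. Lean on these libraries where they do the work, as an engineer would, in place of code of your own. Each camera call takes 0.05 s, during which the arm holds its last target. There are 200 camera calls.

## Working session

There is one attempt and no reset: what is moved stays moved. The work goes in short steps, Python scripts to look and compute and a tool call to move; the robot and the scene stay as the last step left them, time stands still between calls to the robot, and variables do not carry over. Pictures are saved under pics/ and viewed, at most 10 in all, crops included, and the job is handed in when it is done.

Besides the shell and the picture viewer there is one more tool, called after "Request:" by a JSON object that holds its "op" and its "data", one argument or row to a line. arm_command: Moves the arm, as the interface text tells. Its arguments: {"type":"object","properties":{"motion":{"type":"array"},"jaw":{"type":"number"},"newtons":{"type":"number"}},"required":["motion"]}

```bash
mkdir -p pics; ls
cat > h.py <<'E'
import numpy as np, cv2
from workcell import env
def px2ray(cam,u,v):
    m=env.camera_model(cam); xd=(u-m["cx"])/m["fx"]; yd=(v-m["cy"])/m["fy"]
    x,y=xd,yd
    for _ in range(20):
        s=1+m["k1"]*(x*x+y*y); x,y=xd/s,yd/s
    return m,np.array([x,y,1.])
def at_depth(cam,u,v,d):
    m,r=px2ray(cam,u,v); return np.array(m["eye"])+np.array(m["rotation"])@(r*d)
def at_z(cam,u,v,z):
    m,r=px2ray(cam,u,v); w=np.array(m["rotation"])@r; e=np.array(m["eye"]); return e+w*(z-e[2])/w[2]
def proj(cam,P):
    m=env.camera_model(cam); c=np.array(m["rotation"]).T@(np.array(P)-np.array(m["eye"]))
    x,y=c[0]/c[2],c[1]/c[2]; s=1+m["k1"]*(x*x+y*y); return m["fx"]*x*s+m["cx"],m["fy"]*y*s+m["cy"]
def cloud(cam,depth):
    v,u=np.mgrid[0:384,0:512]; m=env.camera_model(cam)
    K=np.array([[m["fx"],0,m["cx"]],[0,m["fy"],m["cy"]],[0,0,1.]])
    p=cv2.undistortPoints(np.stack([u,v],-1).reshape(-1,1,2).astype(float),K,np.array([m["k1"],0,0,0.])).reshape(384,512,2)
    c=np.dstack([p*depth[...,None],depth])
    return c@np.array(m["rotation"]).T+np.array(m["eye"])
E
python3 - <<'E'
from h import *
ims=[]
for c in("side","top"):
    p,d=env.grab_frame(c); np.savez(f"{c}0.npz",p=p,d=d); ims.append(p)
    m=env.camera_model(c);print(c,m)
    for t in ["case","case_lid","lid_hinge","lid_edge","tube_place","empty_pocket","tube_mid","bottle_mid","left_bottle_mid","right_bottle_mid","tall_bottle_mid","dropper_mid"]:
        r=env.pinpoint(c,t)[:3]
        print(t,[(np.round(x["location"]).tolist(),round(x["score"],2), np.round(at_depth(c,*x["location"],d[int(x["location"][1]),int(x["location"][0])])).tolist()) for x in r if 0<=x["location"][1]<384 and 0<=x["location"][0]<512])
cv2.imwrite("pics/a.png",cv2.resize(np.vstack(ims),(768*600//1152*1,600)) if 0 else ims[0]);cv2.imwrite("pics/b.png",ims[1])
print(env.state())
E
```

```text
pics
side {'fx': 447.75262175272303, 'fy': 447.75262175272303, 'cx': 252.6769223474739, 'cy': 195.38890780978207, 'k1': 0.030147476645154485, 'eye': array([  140.27370347, -1283.35458099,   523.25715984]), 'rotation': array([-110.55080732,   -0.31545423,  -15.75204637])}
case [([251.0, 199.0], 0.77, [-18286.0, -19710.0, -17903.0])]Traceback (most recent call last):
  File "<stdin>", line 7, in <module>
ValueError: it knows: bottle_mid, case, dropper_mid, empty_pocket, left_bottle_mid, lid_edge, lid_hinge, right_bottle_mid, tall_bottle_mid, tube_mid, tube_place
```

```bash
python3 - <<'E'
s=open('h.py').read()
s=s.replace('np.array(m["rotation"])','RM(m)').replace('def px2ray','from scipy.spatial.transform import Rotation as Ro\ndef RM(m): return Ro.from_euler("xyz",m["rotation"],degrees=True).as_matrix()\ndef px2ray',1)
open('h.py','w').write(s)
E
python3 - <<'E'
from h import *
for c in("side","top"):
    p,d=env.grab_frame(c); np.savez(f"{c}0.npz",p=p,d=d); cv2.imwrite(f"pics/{c}0.png",p)
    m=env.camera_model(c);print(c,m["eye"],m["rotation"])
    for t in ["case","lid_hinge","lid_edge","tube_place","empty_pocket","tube_mid","bottle_mid","left_bottle_mid","right_bottle_mid","tall_bottle_mid","dropper_mid"]:
        r=env.pinpoint(c,t)[:4]
        print(t,[(np.round(x["location"]).tolist(),round(x["score"],2), np.round(at_depth(c,*x["location"],d[int(x["location"][1]),int(x["location"][0])])).tolist()) for x in r if 0<=x["location"][1]<384 and 0<=x["location"][0]<512])
print(env.state())
E
```

```text
side [  140.27370347 -1283.35458099   523.25715984] [-110.55080732   -0.31545423  -15.75204637]
case [([251.0, 200.0], 0.7, [445.0, -197.0, 87.0])]
lid_hinge []
lid_edge [([271.0, 114.0], 0.7, [564.0, 14.0, 278.0])]
tube_place [([239.0, 174.0], 0.85, [474.0, 48.0, 82.0]), ([271.0, 113.0], 0.44, [565.0, 14.0, 279.0])]
empty_pocket [([261.0, 197.0], 0.7, [496.0, -121.0, 64.0])]
tube_mid [([233.0, 160.0], 0.54, [470.0, 119.0, 109.0])]
bottle_mid [([274.0, 233.0], 0.73, [464.0, -336.0, 51.0])]
left_bottle_mid [([258.0, 172.0], 0.56, [555.0, 107.0, 63.0])]
right_bottle_mid [([280.0, 213.0], 0.91, [523.0, -215.0, 47.0]), ([220.0, 213.0], 0.73, [357.0, -206.0, 61.0]), ([250.0, 211.0], 0.71, [439.0, -201.0, 57.0]), ([237.0, 174.0], 0.55, [464.0, 37.0, 85.0])]
tall_bottle_mid [([283.0, 249.0], 0.68, [443.0, -461.0, 71.0])]
dropper_mid [([349.0, 252.0], 0.71, [584.0, -496.0, 62.0])]
top [ 412.59405489 -153.58779491 1010.93362355] [-174.80710621   -0.9603269   -89.54481418]
case [([184.0, 189.0], 0.66, [500.0, 25.0, 61.0])]
lid_hinge [([162.0, 141.0], 0.17, [576.0, 30.0, 283.0])]
lid_edge [([16
[... 636 characters left out ...]
53, [583.0, -487.0, 55.0])]
{'time_s': 1.3, 'qpos': array([-6.91555481e+01,  1.83124227e+01,  8.96404859e+01,  1.40472684e-03,
        7.20425486e+01, -1.14485634e+00]), 'qvel': array([-0.02809129,  0.07137903,  0.036902  ,  0.04197267, -0.00348289,
       -0.04853071]), 'effort': array([ 1.50360309e-03, -4.12353194e+01, -2.32231593e+01,  7.30111962e-02,
        3.76492180e-02, -1.29322575e-05]), 'ee_pos': array([ 215.32111011, -533.17507237,  227.9605948 ]), 'ee_rot': array([ 1.79995431e+02, -1.24529795e-03,  2.19888753e+01]), 'force': array([0.61988246, 0.29249688, 0.57543449]), 'torque': array([0.02703604, 0.02352847, 0.0735898 ]), 'gripper_force': 0.0, 'gripper_width': 91.37457748077661}
```

View pics/side0.png

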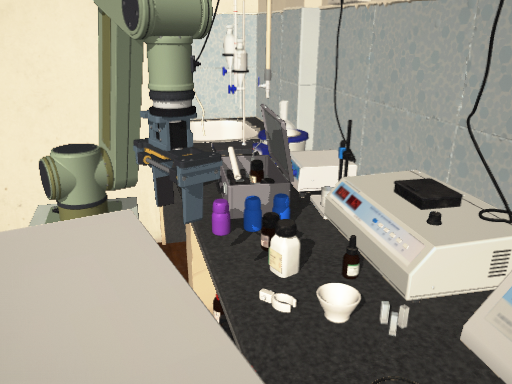

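View pics/top0.png

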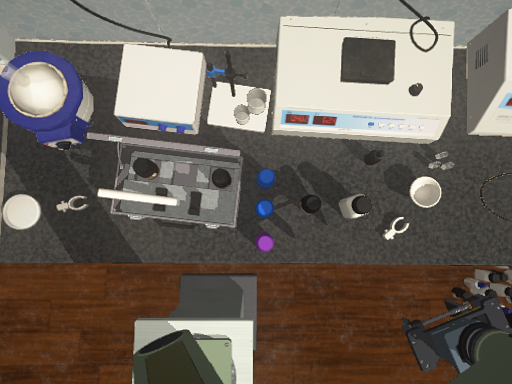

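Run:
```python
from h import *
z=np.load("top0.npz");p,d=z["p"],z["d"];C=cloud("top",d)
X,Y,Z=C[...,0],C[...,1],C[...,2]
reg=(Y<230)&(Y>-150)&(X>380)&(X<680)&(d>0)
# lid top edge
m=reg&(Z>250);q=C[m];print("lid top n",m.sum(),q.min(0).round(),q.max(0).round());print("line yaw",np.degrees(np.arctan(np.polyfit(q[:,1],q[:,0],1)[0])))
# rim
m=reg&(abs(Z-105)<4);sat=p.max(2).astype(int)-p.min(2)
q=C[m&(p.mean(2)>60)&(p.mean(2)<175)];print("rim",len(q),cv2.minAreaRect(q[:,:2].astype(np.float32)))
# caps
dark=(p.max(2)<60)
for name,c in dict(L=(549,121),R=(517,-81),B=(460,-299)).items():
    m=(d>0)&(np.hypot(X-c[0],Y-c[1])<40)&(Z>82)&(Z<103)&dark
    q=C[m];print(name,len(q),cv2.minEnclosingCircle(q[:,:2].astype(np.float32)),np.median(q[:,2]))
# tube
m=reg&(p.min(2)>190)&(X<520)
q=C[m];print("tube",len(q));mu=np.median(q,0);u,s,v=np.linalg.svd(q-q.mean(0));print(q.mean(0).round(1),v[0],np.degrees(np.arctan2(v[0][1],v[0][0])));t=(q-q.mean(0))@v[0];print(t.min(),t.max(), np.degrees(np.arcsin(v[0][2])));print((q.mean(0)+v[0]*(t.min()+t.max())/2))
def crop(im,x0,y0,x1,y1,k):return cv2.resize(im[y0:y1,x0:x1],None,fx=k,fy=k,interpolation=cv2.INTER_CUBIC)
a=crop(p,80,120,260,240,4);cv2.imwrite("pics/c1.png",a)
s=np.load("side0.npz")["p"];b=crop(s,210,190,310,280,4);t=crop(p,240,150,380,250,4)[:360,:400]
b=b[:360,:400];cv2.imwrite("pics/c2.png",np.hstack([b,t]))
```

```text
lid top n 1047 [ 549. -129.  254.] [595. 183. 289.]
line yaw 5.94194822245331
rim 953 ((549.4886474609375, 31.487884521484375), (319.15899658203125, 265.58612060546875), 83.73487091064453)
L 229 ((554.806884765625, 129.6543731689453), 21.24456024169922) 98.58292426030903
R 222 ((529.9254760742188, -72.26346588134766), 21.62310791015625) 99.24694239427748
B 210 ((464.5757141113281, -312.48681640625), 21.04482650756836) 91.04025506882283
tube 530
[470.2 125.9 109. ] [-0.16659744 -0.96357903 -0.20919069] -99.80914776910582
-94.70939224862748 196.77970724545483 -12.074929028000705
[461.67707827  76.70416898  98.34736236]
```

View pics/c1.png

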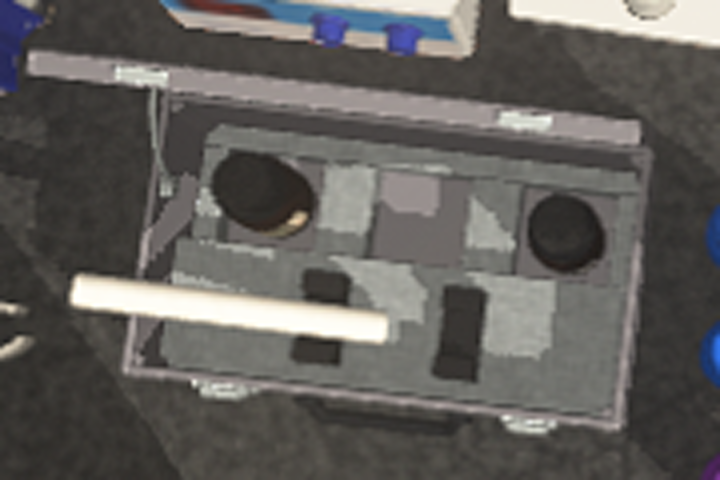

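View pics/c2.png

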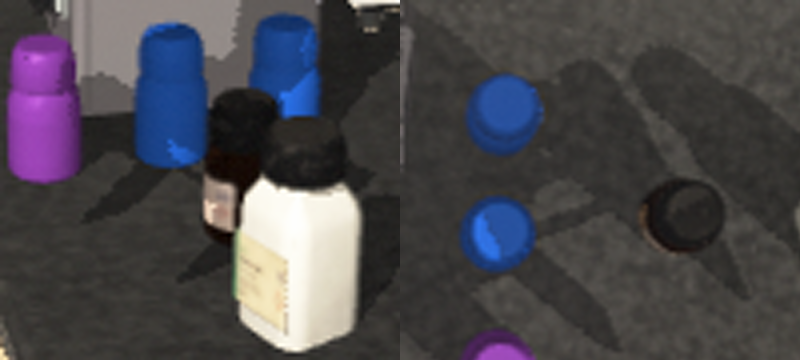

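Run:
```python
from h import *
P={}
for n,(a,b) in dict(FL=(123,373),FR=(622,428),RR=(652,150)).items():
    P[n]=at_z("top",80+a/4-.4,120+b/4-.4,105)[:2];print(n,P[n].round(1))
v=P["FL"]-P["FR"];print(np.linalg.norm(v),np.degrees(np.arctan2(-v[0],v[1])),np.linalg.norm(P["RR"]-P["FR"]));print("centre",(P["FL"]+P["RR"])/2)
# saddles: (black) corners
for n,(a,b) in dict(Lfl=(293,362),Lfr=(340,365),Lbl=(303,270),Lbr=(350,272),Rfl=(431,378),Rfr=(475,381),Rbl=(445,287),Rbr=(488,290)).items():
    print(n,at_z("top",80+a/4-.4,120+b/4-.4,88)[:2].round(1))
# tube restricted
z=np.load("top0.npz");p,d=z["p"],z["d"];C=cloud("top",d)
X,Y,Z=C[...,0],C[...,1],C[...,2]
m=(p.min(2)>150)&(X<520)&(X>420)&(Y<240)&(Y>0)&(Z>70)&(Z<150);n,l,st,ce=cv2.connectedComponentsWithStats(m.astype(np.uint8));k=1+st[1:,4].argmax();q=C[l==k]
print(st[k],len(q));u,s,v=np.linalg.svd(q-q.mean(0));t=(q-q.mean(0))@v[0];print(v[0],t.min(),t.max(),(q.mean(0)+v[0]*(t.min()+t.max())/2))
m=(Z>250)&(Y<230)&(Y>-150)&(X>500)&(X<650);q=C[m]
for y0 in(-100,-50,0,50,100,150):
    r=q[abs(q[:,1]-y0)<6];i=r[:,2].argmax();print(y0,r.min(0).round(),r.max(0).round(),r[i].round())
s=np.load("side0.npz");C=cloud("side",s["d"])
m=(abs(C[...,1]-0)<140)&(C[...,0]>480)&(C[...,0]<640)&(C[...,2]>125)&(C[...,2]<300);q=C[m];print(len(q))
A=np.c_[q,np.ones(len(q))]
import numpy.random as R
best=0
for i in range(500):
    a=q[R.choice(len(q),3,False)];n=np.cross(a[1]-a[0],a[2]-a[0]);n/=np.linalg.norm(n)+1e-9
    inl=abs((q-a[0])@n)<2.5
    if inl.sum()>best:best=inl.sum();I=inl
q=q[I];n=np.linalg.svd(q-q.mean(0))[2][2];print("lid plane",best,n,q.mean(0), "angle from horiz",np.degrees(np.arccos(abs(n[2]))),"yaw",np.degrees(np.arctan2(n[1],n[0])))
```

```text
FL [433.9 195.7]
FR [ 401.9 -113.7]
RR [ 577.9 -130.4]
311.0703069465738 -5.9000025320859715 176.8001929062797
centre [505.91403052  32.64001071]
Lfl [442.   96.2]
Lfr [440.3  66.6]
Lbl [500.8  91.9]
Lbr [499.8  62.1]
Rfl [432.5   8.8]
Rfr [430.8 -19.1]
Rbl [490.7   1.4]
Rbr [489. -26.]
[ 98 189  79  17 585] 585
[-0.10198056 -0.96476973 -0.24252697] -89.86975324812713 95.88886953243507 [473.25294501 127.62811137 108.6789201 ]
-100 [ 551. -105.  254.] [570. -95. 286.] [ 561. -103.  286.]
-50 [557. -56. 260.] [575. -46. 285.] [567. -50. 285.]
0 [563.  -5. 257.] [581.   5. 285.] [572.   1. 285.]
50 [566.  44. 258.] [584.  56. 286.] [578.  51. 286.]
100 [572.  94. 258.] [590. 105. 286.] [581. 105. 286.]
150 [577. 144. 260.] [595. 155. 286.] [585. 149. 286.]
956
lid plane 738 [ 0.9779559  -0.10227689  0.1820486 ] [580.12982284  -7.6473998  203.0523221 ] angle from horiz 79.51089217673717 yaw -5.970421014799786
```

The brown bottle at top (311,204) / side (268,235) is the one meant. It has a brown body and black cap, is 91 mm high, and sits right of the case. The blue ones at (265,178) and (265,208) and the purple one at (265,243) are look-alikes. The case is at about (506.5, 32.6) with yaw -5.95°, and the lid is at about 1.39 rad. The tool stays upright, so I'll first push the lid back to its stop.

```bash
cat >> h.py <<'E'
import json,math
CY=-5.95;C0=np.array([506.5,32.6])
def cw(x,y):
    a=math.radians(CY);return C0+np.array([x*math.cos(a)-y*math.sin(a),x*math.sin(a)+y*math.cos(a)])
def wc(p):
    a=math.radians(CY);d=np.array(p)[:2]-C0;return np.array([d[0]*math.cos(a)+d[1]*math.sin(a),-d[0]*math.sin(a)+d[1]*math.cos(a)])
def plan(P,yaw,start=None,n=None):
    """rows from start (xyz mm,yaw deg) to P,yaw"""
    if start is None:
        s=env.state();start=(np.array(s["ee_pos"]),s["ee_rot"][2])
    p0,y0=start;P=np.array(P,float);d=P-p0;dy=(yaw-y0+180)%360-180
    n=n or max(1,math.ceil(max(np.linalg.norm(d)/55,abs(dy)/10)))
    rows=[]
    for i in range(n):
        a=math.radians(y0+dy*i/n);t=d/n/1000
        rows.append({"offset":[round(t[0]*math.cos(a)+t[1]*math.sin(a),4),round(t[0]*math.sin(a)-t[1]*math.cos(a),4),round(-t[2],4)],"spin":round(-math.radians(dy/n),4)})
    for i in range(0,n,5): print(json.dumps(rows[i:i+5]))
    return P,yaw
E
python3 - <<'E'
from h import *
z=np.load("top0.npz");C=cloud("top",z["d"])
for c in((35,50),(35,-50),(35,0),(-60,0)):
    w=cw(*c);m=np.hypot(C[...,0]-w[0],C[...,1]-w[1])<5;print(c,np.median(C[m][:,2]))
s=plan([400,-200,280],50)
plan([*cw(20,40),278],84,s)
E
```

```text
(35, 50) 34.79388251008925
(35, -50) 34.13576147009542
(35, 0) 7.550363142282606
(-60, 0) 59.57432340912874
[{"offset": [0.0423, -0.0343, -0.0074], "spin": -0.0698}, {"offset": [0.0446, -0.0312, -0.0074], "spin": -0.0698}, {"offset": [0.0466, -0.028, -0.0074], "spin": -0.0698}, {"offset": [0.0485, -0.0247, -0.0074], "spin": -0.0698}, {"offset": [0.0501, -0.0213, -0.0074], "spin": -0.0698}]
[{"offset": [0.0515, -0.0177, -0.0074], "spin": -0.0698}, {"offset": [0.0526, -0.0141, -0.0074], "spin": -0.0698}]
[{"offset": [0.0485, -0.0123, 0.0003], "spin": -0.0989}, {"offset": [0.0495, -0.0074, 0.0003], "spin": -0.0989}, {"offset": [0.05, -0.0025, 0.0003], "spin": -0.0989}, {"offset": [0.05, 0.0024, 0.0003], "spin": -0.0989}, {"offset": [0.0495, 0.0073, 0.0003], "spin": -0.0989}]
[{"offset": [0.0485, 0.0122, 0.0003], "spin": -0.0989}]
```

Request:
{"op": "arm_command", "data": {
  "motion": [
    {"offset": [0.0423, -0.0343, -0.0074], "spin": -0.0698},
    {"offset": [0.0446, -0.0312, -0.0074], "spin": -0.0698},
    {"offset": [0.0466, -0.028, -0.0074], "spin": -0.0698},
    {"offset": [0.0485, -0.0247, -0.0074], "spin": -0.0698},
    {"offset": [0.0501, -0.0213, -0.0074], "spin": -0.0698}
  ],
  "jaw": 0.0,
  "newtons": 10
}}

```text
time_s: 1.92
ee_pos: [347.9, -293.6, 265.4]
ee_rot: [180.0, -0.0, 42.1]
force: [0.7, -0.5, -0.4]
gripper_width: 44.2
gripper_force: 0.0
```

Request:
{"op": "arm_command", "data": {
  "motion": [
    {"offset": [0.0515, -0.0177, -0.0074], "spin": -0.0698},
    {"offset": [0.0526, -0.0141, -0.0074], "spin": -0.0698},
    {"offset": [0.0485, -0.0123, 0.0003], "spin": -0.0989},
    {"offset": [0.0495, -0.0074, 0.0003], "spin": -0.0989},
    {"offset": [0.05, -0.0025, 0.0003], "spin": -0.0989}
  ]
}}

```text
time_s: 2.55
ee_pos: [466.1, -63.2, 279.1]
ee_rot: [179.9, 0.0, 67.2]
force: [0.5, -0.6, 0.5]
gripper_width: -0.2
gripper_force: 0.0
```

Request:
{"op": "arm_command", "data": {
  "motion": [
    {"offset": [0.05, 0.0024, 0.0003], "spin": -0.0989},
    {"offset": [0.0495, 0.0073, 0.0003], "spin": -0.0989},
    {"offset": [0.0485, 0.0122, 0.0003], "spin": -0.0989},
    {"offset": [0, 0, 0], "spin": 0}
  ]
}}

```text
time_s: 3.05
ee_pos: [531.7, 73.0, 277.4]
ee_rot: [-180.0, -0.0, 84.2]
force: [-0.2, -0.4, -1.0]
gripper_width: 0.8
gripper_force: 0.0
```

Request:
{"op": "arm_command", "data": {
  "motion": [
    {"offset": [0, 0.01, 0], "spin": 0},
    {"offset": [0, 0.008, 0], "spin": 0},
    {"offset": [0, 0.006, 0], "spin": 0},
    {"offset": [0, 0.005, 0], "spin": 0},
    {"offset": [0, 0.005, 0], "spin": 0}
  ]
}}

```text
time_s: 3.68
ee_pos: [564.1, 66.3, 278.2]
ee_rot: [-179.9, 0.0, 83.9]
force: [-2.9, -0.5, 2.2]
gripper_width: 0.4
gripper_force: 1.5
```

Request:
{"op": "arm_command", "data": {
  "motion": [
    {"offset": [0, 0.002, 0], "spin": 0},
    {"offset": [0, 0.0, 0], "spin": 0}
  ]
}}

```text
time_s: 3.92
ee_pos: [566.6, 66.5, 277.9]
ee_rot: [180.0, 0.0, 84.0]
force: [-1.4, -1.4, 1.3]
gripper_width: 0.4
gripper_force: 0.8
```

Request:
{"op": "arm_command", "data": {
  "motion": [
    {"offset": [0, 0.002, 0], "spin": 0},
    {"offset": [0, 0.002, 0], "spin": 0},
    {"offset": [0, 0.0, 0], "spin": 0}
  ]
}}

```text
time_s: 4.3
ee_pos: [570.4, 66.2, 278.0]
ee_rot: [-180.0, 0.0, 84.0]
force: [-4.7, -0.9, 4.4]
gripper_width: 0.3
gripper_force: 1.9
```

Request:
{"op": "arm_command", "data": {
  "motion": [
    {"offset": [0, 0.002, 0], "spin": 0},
    {"offset": [0, 0.001, 0], "spin": 0},
    {"offset": [0, 0.0, 0], "spin": 0}
  ]
}}

```text
time_s: 4.68
ee_pos: [570.5, 66.2, 278.1]
ee_rot: [-179.6, 0.0, 84.0]
force: [-10.2, 0.1, 6.8]
gripper_width: 0.2
gripper_force: 5.7
```

Run:
```python
from h import *
s=plan([*cw(-42.5,93),200],84.05,n=3)
plan([*cw(-42.5,93),130],84.05,s,n=2)
```

```text
[{"offset": [0.0176, -0.0343, 0.026], "spin": -0.0003}, {"offset": [0.0176, -0.0343, 0.026], "spin": -0.0003}, {"offset": [0.0176, -0.0342, 0.026], "spin": -0.0003}]
[{"offset": [0.0, 0.0, 0.035], "spin": -0.0}, {"offset": [0.0, 0.0, 0.035], "spin": -0.0}]
```

Request:
{"op": "arm_command", "data": {
  "motion": [
    {"offset": [0.01, -0.04, 0.01], "spin": 0},
    {"offset": [0.0215, -0.0345, 0.034], "spin": 0},
    {"offset": [0.0215, -0.0313, 0.034], "spin": 0},
    {"offset": [0, 0, 0.035], "spin": 0},
    {"offset": [0, 0, 0.035], "spin": 0}
  ],
  "jaw": 0.042
}}

```text
time_s: 5.3
ee_pos: [474.7, 130.5, 129.1]
ee_rot: [179.8, -0.1, 84.0]
force: [0.4, 0.0, -0.2]
gripper_width: 42.0
gripper_force: 0.0
```

Request:
{"op": "arm_command", "data": {
  "motion": [
    {"offset": [0, 0, 0], "spin": 0},
    {"offset": [0, 0, 0], "spin": 0}
  ]
}}

```text
time_s: 5.55
ee_pos: [475.3, 130.0, 131.0]
ee_rot: [179.8, -0.1, 84.0]
force: [-0.9, -0.4, -0.9]
gripper_width: 41.9
gripper_force: 0.0
```

Run:
```python
from h import *
s=env.state();print(s["ee_pos"],s["ee_rot"],wc(s["ee_pos"]))
p,d=env.grab_frame("top");np.savez("top1.npz",p=p,d=d)
C=cloud("top",d);X,Y,Z=C[...,0],C[...,1],C[...,2]
m=(Z>250)&(Y<230)&(Y>-150)&(X>545)&(X<650);
t=(p.min(2)>150)&(X<520)&(X>420)&(Y<240)&(Y>0)&(Z>70)&(Z<150);print(t.sum())
cv2.imwrite("pics/d1.png",cv2.resize(p[100:260,60:270],None,fx=3.5,fy=3.5))
```

```text
[475.25555621 130.02429194 131.02046793] [ 1.79842834e+02 -5.97409024e-02  8.39752973e+01] [-41.17517636  93.66062556]
314
```

View pics/d1.png

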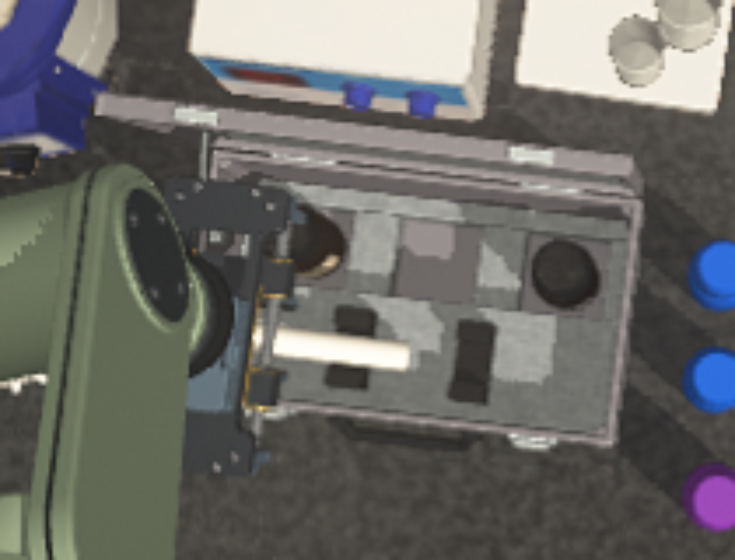

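The gripper straddles the tube at (330,345), with the right saddle clear at (475,360). The lid is back at its stop. Next I descend and grip lightly.

Request:
{"op": "arm_command", "data": {
  "motion": [
    {"offset": [0, 0, 0.014], "spin": 0},
    {"offset": [0, 0, 0.014], "spin": 0},
    {"offset": [0, 0, 0.01], "spin": 0},
    {"offset": [0, 0, 0], "spin": 0}
  ]
}}

```text
time_s: 6.1
ee_pos: [473.1, 129.4, 90.8]
ee_rot: [-179.9, 0.1, 84.0]
force: [0.7, -0.1, -0.3]
gripper_width: 41.9
gripper_force: 0.0
```

Request:
{"op": "arm_command", "data": {
  "motion": [
    {"offset": [0, 0, 0], "spin": 0},
    {"offset": [0, 0, 0], "spin": 0},
    {"offset": [0, 0, 0], "spin": 0},
    {"offset": [0, 0, 0], "spin": 0}
  ],
  "jaw": 0.0,
  "newtons": 6
}}

```text
time_s: 6.6
ee_pos: [474.2, 129.7, 92.3]
ee_rot: [179.9, -0.0, 84.0]
force: [0.4, 0.3, 2.2]
gripper_width: 21.0
gripper_force: 6.0
```

Request:
{"op": "arm_command", "data": {
  "motion": [
    {"offset": [0, 0, -0.01], "spin": 0},
    {"offset": [0, 0, -0.02], "spin": 0},
    {"offset": [0, 0, -0.02], "spin": 0},
    {"offset": [-0.03, 0, 0], "spin": 0},
    {"offset": [-0.03, 0, 0], "spin": 0}
  ]
}}

```text
time_s: 7.22
ee_pos: [467.7, 69.5, 142.9]
ee_rot: [179.9, -0.0, 84.0]
force: [0.2, -0.6, 0.1]
gripper_width: 21.0
gripper_force: 6.0
```

Request:
{"op": "arm_command", "data": {
  "motion": [
    {"offset": [-0.025, 0, 0], "spin": 0},
    {"offset": [-0.008, 0.001, 0], "spin": 0},
    {"offset": [0, 0, 0], "spin": 0},
    {"offset": [0, 0, 0], "spin": 0}
  ]
}}

```text
time_s: 7.72
ee_pos: [465.3, 37.7, 142.0]
ee_rot: [180.0, -0.0, 84.0]
force: [0.1, -0.9, 0.3]
gripper_width: 21.1
gripper_force: 6.0
```

Run:
```python
from h import *
s=env.state();print(s["ee_pos"],s["ee_rot"],wc(s["ee_pos"]),s["gripper_width"])
for c in("top","side"):
    p,d=env.grab_frame(c);C=cloud(c,d);X,Y,Z=C[...,0],C[...,1],C[...,2]
    t=(p.min(2)>150)&(X<520)&(X>420)&(Y<260)&(Y>-100)&(Z>90)&(Z<200)
    n,l,st,ce=cv2.connectedComponentsWithStats(t.astype(np.uint8))
    for k in range(1,n):
        if st[k,4]>20:
            q=C[l==k];v=np.linalg.svd(q-q.mean(0))[2][0];tt=(q-q.mean(0))@v
            print(c,st[k],v,q.mean(0)+v*tt.min(),q.mean(0)+v*tt.max())
    if c=="top":cv2.imwrite("pics/d2.png",cv2.resize(p[100:260,60:270],None,fx=3,fy=3))
```

```text
[465.29135257  37.72713001 142.04529078] [ 1.79988073e+02 -1.62966191e-02  8.40140244e+01] [-41.51812658   0.82779818] 21.138884899930098
top [180 198  31  11 237] [-0.09333501 -0.96509974 -0.24468565] [461.37187491  16.25532368 154.09690038] [454.62467943 -53.51181867 136.40855406]
side [235 151  10  23 123] [-0.09684193 -0.94291884 -0.31863099] [463.08865929  44.62763898 161.88881207] [452.66146213 -56.8986386  127.58106784]
```

Request:
{"op": "arm_command", "data": {
  "motion": [
    {"offset": [0, 0, 0.02], "spin": 0},
    {"offset": [0, 0, 0.018], "spin": 0},
    {"offset": [0, 0, 0.008], "spin": 0},
    {"offset": [0, 0, 0.005], "spin": 0},
    {"offset": [0, 0, 0.003], "spin": 0}
  ]
}}

```text
time_s: 8.45
ee_pos: [465.6, 37.3, 88.3]
ee_rot: [179.9, -0.0, 84.0]
force: [-0.1, 0.7, 0.9]
gripper_width: 20.9
gripper_force: 6.0
```

Request:
{"op": "arm_command", "data": {
  "motion": [
    {"offset": [0, 0, 0.002], "spin": 0},
    {"offset": [0, 0, 0.002], "spin": 0},
    {"offset": [0, 0, 0.002], "spin": 0},
    {"offset": [0, 0, 0.001], "spin": 0}
  ]
}}

```text
time_s: 8.95
ee_pos: [465.2, 37.1, 80.9]
ee_rot: [180.0, 0.0, 84.0]
force: [0.0, 1.5, 1.6]
gripper_width: 20.6
gripper_force: 6.0
```

Request:
{"op": "arm_command", "data": {
  "motion": [
    {"offset": [0, 0, 0.0015], "spin": 0},
    {"offset": [0, 0, 0], "spin": 0}
  ]
}}

```text
time_s: 9.2
ee_pos: [465.0, 37.0, 79.3]
ee_rot: [-180.0, 0.0, 84.0]
force: [-0.3, 0.1, 0.9]
gripper_width: 21.0
gripper_force: 6.0
```

```bash
cat > tube.py <<'E'
from h import *
s=env.state();print(s["ee_pos"],wc(s["ee_pos"]),s["gripper_width"],s["force"])
for c in("top","side"):
    p,d=env.grab_frame(c);C=cloud(c,d);X,Y,Z=C[...,0],C[...,1],C[...,2]
    t=(p.min(2)>140)&(X<500)&(X>430)&(Y<170)&(Y>-100)&(Z>65)&(Z<130)
    n,l,st,ce=cv2.connectedComponentsWithStats(t.astype(np.uint8))
    for k in range(1,n):
        if st[k,4]>15:
            q=C[l==k];v=np.linalg.svd(q-q.mean(0))[2][0];tt=(q-q.mean(0))@v
            a,b=q.mean(0)+v*tt.min(),q.mean(0)+v*tt.max();print(c,st[k],v,wc(a),a[2],wc(b),b[2])
E
python3 tube.py
```

```text
[465.01731967  36.99331545  79.29204496] [-41.71461559   0.06953047] 20.993308218889243 [-0.25741389  0.12084332  0.90670573]
top [185 200  29  10 201] [-0.09130894 -0.9916756  -0.09078649] [-43.70453061 -23.62609856] 96.69096793144134 [-42.86448417 -93.44874864] 90.32526826092173
side [235 171  10  14  82] [-0.10086062 -0.99124009 -0.08526554] [-45.20659769   6.18912804] 96.12916278394832 [-44.9631176  -93.42912179] 87.60408755344623
```

Request:
{"op": "arm_command", "data": {
  "motion": [
    {"offset": [0, 0, 0.0015], "spin": 0},
    {"offset": [0, 0, 0.0015], "spin": 0},
    {"offset": [0, 0, 0], "spin": 0}
  ]
}}

```text
time_s: 9.68
ee_pos: [464.9, 37.0, 76.2]
ee_rot: [-180.0, 0.0, 84.0]
force: [0.5, -0.4, -0.2]
gripper_width: 20.7
gripper_force: 6.0
```

```bash
python3 tube.py
```

```text
[464.94149639  37.01699831  76.23391943] [-41.79248536   0.08522586] 20.660042060686582 [ 0.45956024 -0.42519643 -0.22569597]
top [185 200  29  10 202] [-0.09479919 -0.99501066 -0.03109492] [-43.68821717 -23.13653499] 94.83333969234006 [-43.06974411 -92.94563317] 92.66149590533162
side [235 172  10  13  72] [-0.10170549 -0.99420105 -0.0349322 ] [-45.44015454   2.80460878] 92.60972958370773 [-45.25093767 -96.62568744] 89.13428323832528
```

Request:
{"op": "arm_command", "data": {
  "motion": [
    {"offset": [0, 0, 0.001], "spin": 0},
    {"offset": [0, 0, 0], "spin": 0}
  ]
}}

```text
time_s: 10.02
ee_pos: [464.9, 37.0, 75.7]
ee_rot: [-180.0, 0.0, 84.0]
force: [-1.9, 0.7, 3.8]
gripper_width: 21.0
gripper_force: 6.0
```

Request:
{"op": "arm_command", "data": {
  "motion": [
    {"offset": [0, 0, 0], "spin": 0},
    {"offset": [0, 0, 0], "spin": 0},
    {"offset": [0, 0, -0.02], "spin": 0},
    {"offset": [0, 0, -0.04], "spin": 0},
    {"offset": [0, 0, -0.05], "spin": 0}
  ],
  "jaw": 0.042
}}

```text
time_s: 10.65
ee_pos: [464.3, 37.0, 185.7]
ee_rot: [-179.9, 0.0, 84.0]
force: [0.7, 0.5, -1.0]
gripper_width: 41.9
gripper_force: 0.0
```

```bash
python3 - <<'E'
from h import *
s=plan([450,-200,230],20)
s=plan([464,-312,180],-6,s)
E
python3 tube.py
```

```text
[{"offset": [-0.0339, 0.0015, -0.0063], "spin": 0.1595}, {"offset": [-0.0332, 0.0069, -0.0063], "spin": 0.1595}, {"offset": [-0.0317, 0.0121, -0.0063], "spin": 0.1595}, {"offset": [-0.0294, 0.0169, -0.0063], "spin": 0.1595}, {"offset": [-0.0263, 0.0214, -0.0063], "spin": 0.1595}]
[{"offset": [-0.0226, 0.0253, -0.0063], "spin": 0.1595}, {"offset": [-0.0183, 0.0286, -0.0063], "spin": 0.1595}]
[{"offset": [-0.0084, 0.0367, 0.0167], "spin": 0.1513}, {"offset": [-0.0028, 0.0375, 0.0167], "spin": 0.1513}, {"offset": [0.0029, 0.0375, 0.0167], "spin": 0.1513}]
[464.33783011  36.99129804 185.6990193 ] [-4.23902354e+01 -2.91232409e-03] 41.89958864637251 [ 0.68369143  0.49797529 -1.04720125]
top [169 198   3   7  17] [-0.9306328   0.19068724 -0.31234751] [-36.84774222  13.91337919] 96.86457462197656 [-51.5101349   15.35870341] 92.02024433999682
top [175 199  39  11 275] [-0.09816073 -0.99513546 -0.00836022] [-43.63425383   2.83875807] 93.94178532313406 [-43.1053693  -92.89313993] 93.1414056538393
side [231 164  14  21 130] [-0.09637357 -0.995263   -0.01279404] [-46.79764169  94.03425961] 92.14617079612889 [-45.41400176 -95.09320356] 89.72620393238941
```

Request:
{"op": "arm_command", "data": {
  "motion": [
    {"offset": [-0.0339, 0.0015, -0.0063], "spin": 0.1595},
    {"offset": [-0.0332, 0.0069, -0.0063], "spin": 0.1595},
    {"offset": [-0.0317, 0.0121, -0.0063], "spin": 0.1595},
    {"offset": [-0.0294, 0.0169, -0.0063], "spin": 0.1595},
    {"offset": [-0.0263, 0.0214, -0.0063], "spin": 0.1595}
  ],
  "jaw": 0.07
}}

```text
time_s: 11.38
ee_pos: [454.4, -133.2, 216.3]
ee_rot: [-179.9, 0.0, 38.0]
force: [0.1, 0.5, -0.4]
gripper_width: 70.2
gripper_force: 0.0
```

Request:
{"op": "arm_command", "data": {
  "motion": [
    {"offset": [-0.0226, 0.0253, -0.0063], "spin": 0.1595},
    {"offset": [-0.0183, 0.0286, -0.0063], "spin": 0.1595},
    {"offset": [-0.0084, 0.0367, 0.0167], "spin": 0.1513},
    {"offset": [-0.0028, 0.0375, 0.0167], "spin": 0.1513},
    {"offset": [0.0029, 0.0375, 0.0167], "spin": 0.1513}
  ]
}}

```text
time_s: 12.0
ee_pos: [464.4, -313.0, 178.0]
ee_rot: [-180.0, 0.1, -6.3]
force: [1.1, -0.3, -0.5]
gripper_width: 69.4
gripper_force: 0.0
```

Request:
{"op": "arm_command", "data": {
  "motion": [
    {"offset": [0, 0, 0], "spin": 0},
    {"offset": [0, 0, 0], "spin": 0}
  ]
}}

```text
time_s: 12.25
ee_pos: [464.4, -311.4, 178.9]
ee_rot: [-179.9, 0.1, -6.0]
force: [0.2, -0.2, 0.0]
gripper_width: 70.1
gripper_force: 0.0
```

Run:
```python
from h import *
s=env.state();print(s["ee_pos"],s["ee_rot"],s["force"])
s=plan([457.6,-311.8,120],-5.95)
s=plan([457.6,-311.8,77],-5.95,s,n=3)
p,d=env.grab_frame("side")
cv2.imwrite("pics/e.png",cv2.resize(p[120:290,190:340],None,fx=3.5,fy=3.5))
for c in("top","side"): 
    if c=="top": env.grab_frame("top")
    print(env.pinpoint(c,"bottle_mid")[:2],[at_z(c,*r["location"],46).round() for r in env.pinpoint(c,"bottle_mid")[:2]])
```

```text
[ 464.39075678 -311.3912899   178.88008755] [-1.79940283e+02  6.56608191e-02 -5.95077341e+00] [ 1.87549305e-01 -2.14693376e-01  1.34359559e-04]
[{"offset": [-0.0034, 0.0006, 0.0294], "spin": -0.0}, {"offset": [-0.0034, 0.0006, 0.0294], "spin": -0.0}]
[{"offset": [0.0, -0.0, 0.0143], "spin": -0.0}, {"offset": [0.0, -0.0, 0.0143], "spin": -0.0}, {"offset": [0.0, -0.0, 0.0143], "spin": -0.0}]
[{'location': [221.8, 178.1], 'score': 0.18}] [array([531., -74.,  46.])]
[{'location': [272.0, 231.4], 'score': 0.79}] [array([ 465., -318.,   46.])]
```

View pics/e.png

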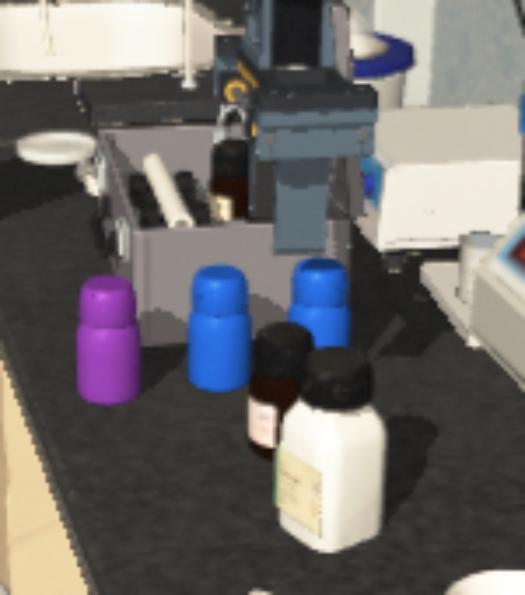

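The gripper hangs above and behind the brown bottle, whose cap is at (282,345). The tube lies level in its saddles at (165,190). Both measurements put the bottle at x of about 465.

Request:
{"op": "arm_command", "data": {
  "motion": [
    {"offset": [-0.0035, 0.0015, 0.03], "spin": 0},
    {"offset": [-0.0035, 0.0015, 0.03], "spin": 0},
    {"offset": [0, 0, 0.016], "spin": 0},
    {"offset": [0, 0, 0.014], "spin": 0},
    {"offset": [0, 0, 0.012], "spin": 0}
  ]
}}

```text
time_s: 13.18
ee_pos: [458.0, -314.4, 77.3]
ee_rot: [180.0, -0.1, -6.0]
force: [1.0, -0.3, -0.1]
gripper_width: 70.1
gripper_force: 0.0
```

Request:
{"op": "arm_command", "data": {
  "motion": [
    {"offset": [0, 0, 0], "spin": 0},
    {"offset": [0, 0, 0], "spin": 0},
    {"offset": [0, 0, 0], "spin": 0},
    {"offset": [0, 0, 0], "spin": 0}
  ],
  "jaw": 0.0,
  "newtons": 25
}}

```text
time_s: 13.68
ee_pos: [457.8, -314.3, 78.1]
ee_rot: [180.0, -0.1, -6.0]
force: [0.5, 1.1, 1.6]
gripper_width: 44.0
gripper_force: 24.8
```

Run:
```python
from h import *
s=plan([455,-300,215],-5.95,n=4)
s=plan([*cw(10,-60),215],-5.95,s)
s=plan([*cw(22,0),215],-5.95,s,n=2)
```

```text
[{"offset": [-0.0011, -0.0035, -0.0342], "spin": -0.0002}, {"offset": [-0.0011, -0.0035, -0.0342], "spin": -0.0002}, {"offset": [-0.0011, -0.0035, -0.0342], "spin": -0.0002}, {"offset": [-0.0011, -0.0035, -0.0342], "spin": -0.0002}]
[{"offset": [0.0045, -0.046, -0.0], "spin": -0.0}, {"offset": [0.0045, -0.046, -0.0], "spin": -0.0}, {"offset": [0.0045, -0.046, -0.0], "spin": -0.0}, {"offset": [0.0045, -0.046, -0.0], "spin": -0.0}, {"offset": [0.0045, -0.046, -0.0], "spin": -0.0}]
[{"offset": [0.0045, -0.046, -0.0], "spin": -0.0}]
[{"offset": [0.006, -0.03, -0.0], "spin": -0.0}, {"offset": [0.006, -0.03, -0.0], "spin": -0.0}]
```

Request:
{"op": "arm_command", "data": {
  "motion": [
    {"offset": [0, 0, -0.015], "spin": 0},
    {"offset": [-0.001, -0.003, -0.035], "spin": 0},
    {"offset": [-0.001, -0.005, -0.045], "spin": 0},
    {"offset": [-0.002, -0.006, -0.042], "spin": 0},
    {"offset": [0.0045, -0.03, 0], "spin": 0}
  ]
}}

```text
time_s: 14.3
ee_pos: [464.1, -272.4, 219.2]
ee_rot: [179.7, -0.5, -6.1]
force: [0.3, 1.2, -2.2]
gripper_width: 43.9
gripper_force: 24.8
```

Request:
{"op": "arm_command", "data": {
  "motion": [
    {"offset": [0.0045, -0.046, 0], "spin": 0},
    {"offset": [0.0045, -0.046, 0], "spin": 0},
    {"offset": [0.0045, -0.046, 0], "spin": 0},
    {"offset": [0.0045, -0.046, 0], "spin": 0},
    {"offset": [0.0045, -0.046, 0], "spin": 0}
  ]
}}

```text
time_s: 14.92
ee_pos: [508.9, -42.8, 215.2]
ee_rot: [180.0, -0.1, -6.0]
force: [0.6, 0.6, -1.6]
gripper_width: 43.7
gripper_force: 24.8
```

Request:
{"op": "arm_command", "data": {
  "motion": [
    {"offset": [0.006, -0.04, 0], "spin": 0},
    {"offset": [0.006, -0.035, 0], "spin": 0},
    {"offset": [0, 0, 0], "spin": 0},
    {"offset": [0, 0, 0], "spin": 0}
  ]
}}

```text
time_s: 15.42
ee_pos: [528.4, 28.9, 214.7]
ee_rot: [180.0, 0.0, -6.0]
force: [0.2, -0.5, -2.9]
gripper_width: 44.1
gripper_force: 24.8
```

Run:
```python
from h import *
s=env.state();print(s["ee_pos"],s["ee_rot"],wc(s["ee_pos"]),s["force"])
p,d=env.grab_frame("side");cv2.imwrite("pics/f.png",cv2.resize(p[60:250,190:340],None,fx=3.2,fy=3.2))
C=cloud("side",d);X,Y,Z=C[...,0],C[...,1],C[...,2]
m=(Z>128)&(Z<185)&(X>480)&(X<600)&(Y<50)&(Y>-60)
q=C[m];print(len(q));w=np.array([wc(a) for a in q]);print(np.percentile(w,[1,50,99],axis=0),q[:,2].min())
for z in(140,155,170):
    r=w[abs(q[:,2]-z)<4]
    if len(r):print(z,r.min(0),r.max(0))
```

```text
[528.37127431  28.85018921 214.73363095] [ 1.79955123e+02  3.81533849e-03 -5.97144934e+00] [22.14215536 -1.46242147] [ 0.23617796 -0.53093005 -2.85308139]
367
[[  1.4909121  -81.10326241]
 [ 33.42673612 -21.03160309]
 [ 92.96826887  20.08397441]] 128.73081267165043
140 [  1.44589111 -82.67590166] [92.74289339 12.91674946]
155 [  1.77376547 -78.09722291] [91.0215982  22.91916458]
170 [  1.42748842 -82.32966085] [88.81623848 17.24343354]
```

View pics/f.png

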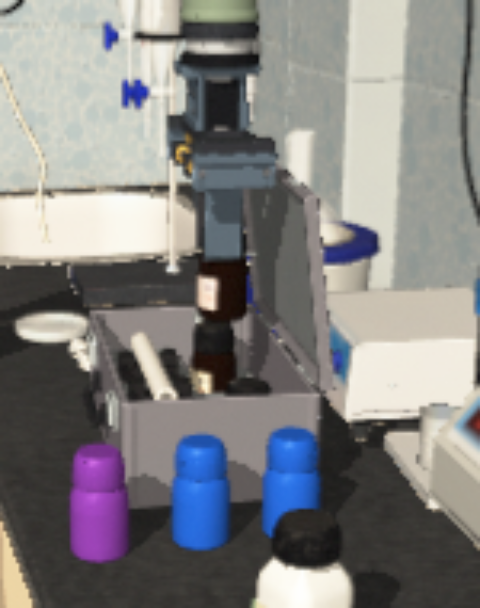

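Run:
```python
from h import *
p,d=env.grab_frame("side");C=cloud("side",d)
for row in range(144,158,2):
    cols=[u for u in range(240,275) if d[row,u]>0 and abs(wc(C[row,u])[1]+20)<25]
    cc=(cols[0]+cols[-1])/2;m,r=px2ray("side",cc,row);w=RM(m)@r;e=np.array(m["eye"])
    # intersect case y=-1.5
    a=math.radians(CY);n=np.array([-math.sin(a),math.cos(a),0]);t=(-1.5-n@(e-np.r_[C0,0]))/(n@w);P=e+w*t
    print(row,cols[0],cols[-1],wc(P).round(1),P[2].round(1),p[row,cols[0]-1:cols[0]+2].max(1),p[row,cols[-1]-1:cols[-1]+2].max(1))
```

```text
144 252 267 [28.2 -1.5] 181.8 [57 35 31] [20 25 96]
146 251 267 [26.6 -1.5] 175.5 [ 58  97 160] [22 40 73]
148 251 266 [25.1 -1.5] 169.1 [ 64 112 226] [ 25  22 108]
150 251 266 [25.2 -1.5] 162.6 [ 66 117 225] [ 25  20 106]
152 251 266 [25.2 -1.5] 156.2 [ 66 113 225] [ 23  21 107]
154 251 266 [25.3 -1.5] 149.7 [ 59 108 221] [ 22  18 105]
156 251 266 [25.4 -1.5] 143.1 [153 103  59] [21 17 86]
```

Request:
{"op": "arm_command", "data": {
  "motion": [
    {"offset": [0.0045, -0.0015, 0], "spin": 0},
    {"offset": [0, 0, 0.03], "spin": 0},
    {"offset": [0, 0, 0.03], "spin": 0},
    {"offset": [0, 0, 0.025], "spin": 0},
    {"offset": [0, 0, 0], "spin": 0}
  ]
}}

```text
time_s: 16.15
ee_pos: [532.1, 29.7, 127.8]
ee_rot: [180.0, 0.3, -6.0]
force: [-0.3, -0.7, -2.7]
gripper_width: 43.6
gripper_force: 24.8
```

Request:
{"op": "arm_command", "data": {
  "motion": [
    {"offset": [0, 0, 0.018], "spin": 0},
    {"offset": [0, 0, 0.014], "spin": 0},
    {"offset": [0, 0, 0.006], "spin": 0},
    {"offset": [0, 0, 0.003], "spin": 0},
    {"offset": [0, 0, 0], "spin": 0}
  ]
}}

```text
time_s: 16.77
ee_pos: [533.6, 30.3, 88.7]
ee_rot: [-180.0, -0.0, -6.0]
force: [0.2, -0.4, -2.9]
gripper_width: 44.1
gripper_force: 24.8
```

Request:
{"op": "arm_command", "data": {
  "motion": [
    {"offset": [0, 0, 0.0015], "spin": 0},
    {"offset": [0, 0, 0], "spin": 0}
  ]
}}

```text
time_s: 17.02
ee_pos: [533.4, 30.2, 87.1]
ee_rot: [180.0, -0.0, -6.0]
force: [-0.1, -0.4, -2.1]
gripper_width: 44.0
gripper_force: 24.8
```

Request:
{"op": "arm_command", "data": {
  "motion": [
    {"offset": [0, 0, 0.0015], "spin": 0},
    {"offset": [0, 0, 0], "spin": 0}
  ]
}}

```text
time_s: 17.27
ee_pos: [533.8, 30.3, 86.0]
ee_rot: [-180.0, -0.1, -6.0]
force: [-0.6, 0.4, 2.2]
gripper_width: 43.7
gripper_force: 24.8
```

Request:
{"op": "arm_command", "data": {
  "motion": [
    {"offset": [0, 0, 0], "spin": 0},
    {"offset": [0, 0, 0], "spin": 0},
    {"offset": [0, 0, 0], "spin": 0},
    {"offset": [0, 0, -0.02], "spin": 0},
    {"offset": [0, 0, -0.04], "spin": 0}
  ],
  "jaw": 0.06
}}

```text
time_s: 17.9
ee_pos: [532.0, 30.2, 144.5]
ee_rot: [180.0, 0.3, -6.0]
force: [0.7, 1.0, 0.7]
gripper_width: 60.1
gripper_force: 0.0
```

Request:
{"op": "arm_command", "data": {
  "motion": [
    {"offset": [0, 0, -0.05], "spin": 0},
    {"offset": [-0.04, 0, -0.05], "spin": 0},
    {"offset": [-0.05, 0.02, -0.05], "spin": 0},
    {"offset": [-0.03, 0.05, -0.03], "spin": 0},
    {"offset": [0, 0.05, 0], "spin": 0}
  ],
  "jaw": 0.0
}}

```text
time_s: 18.52
ee_pos: [411.0, -72.9, 318.4]
ee_rot: [180.0, -0.4, -5.9]
force: [0.5, -0.9, -0.5]
gripper_width: 13.0
gripper_force: 0.0
```

Request:
{"op": "arm_command", "data": {
  "motion": [
    {"offset": [0, 0.05, 0], "spin": 0},
    {"offset": [0, 0.05, 0], "spin": 0},
    {"offset": [0, 0.0, 0], "spin": 0}
  ]
}}

```text
time_s: 18.9
ee_pos: [400.8, -174.2, 315.2]
ee_rot: [180.0, 0.0, -6.3]
force: [0.1, 0.4, 0.2]
gripper_width: 0.3
gripper_force: 0.0
```

Run:
```python
from h import *
s=env.state();print(s["ee_pos"],s["ee_rot"],wc(s["ee_pos"]),s["force"])
p,d=env.grab_frame("top");np.savez("top2.npz",p=p,d=d);cv2.imwrite("pics/g.png",cv2.resize(p[70:260,60:320],None,fx=3,fy=3))
C=cloud("top",d);X,Y,Z=C[...,0],C[...,1],C[...,2];dark=p.max(2)<60
for n,c in dict(L=(35,100),M=(35,0),R=(35,-100)).items():
    w=cw(*c);m=dark&(np.hypot(X-w[0],Y-w[1])<40)&(Z>85)&(Z<107);q=C[m]
    if len(q)>20:
        cc,r=cv2.minEnclosingCircle(q[:,:2].astype(np.float32));print(n,len(q),wc(cc),r,np.median(q[:,2]))
m=(Z>240)&(Y<230)&(Y>-150)&(X>545)&(X<650);q=C[m];w=np.array([wc(a) for a in q]);print(w.min(0),w.max(0),q[:,2].max(),wc(q[q[:,2].argmax()]))
# what stands behind the lid, by case y: max height for case x 85..190
for y in range(-120,121,40):
    P=(C.reshape(-1,3)[:,:2]-C0);a=math.radians(CY);cx=P[:,0]*math.cos(a)+P[:,1]*math.sin(a);cy=-P[:,0]*math.sin(a)+P[:,1]*math.cos(a);z=C.reshape(-1,3)[:,2]
    print(y,[round(float(np.percentile(z[(abs(cy-y)<20)&(abs(cx-x)<8)],95))) if ((abs(cy-y)<20)&(abs(cx-x)<8)).any() else None for x in range(100,221,16)])
```

```text
[ 400.77306387 -174.22791209  315.16181468] [ 1.79962931e+02  1.91584429e-02 -6.28820433e+00] [ -83.71746416 -216.67338655] [0.0717292  0.44307613 0.19569464]
L 201 [ 37.46058459 101.39121913] 20.969654083251953 98.69068480177964
M 110 [3.19329094e+01 2.21918423e-03] 20.953922271728516 97.79847203450686
R 193 [  33.8301031  -102.27627615] 21.412456512451172 98.81401319872282
[  69.4717681  -155.49792561] [ 83.5037081  156.54282635] 289.13813875869664 [ 77.73498258 -89.63026003]
-120 [141, 0, None, 3, 3, 19, 73, 74]
-80 [145, None, None, 2, 3, 19, 22, 22]
-40 [139, 1, None, 8, 99, 102, 100, 96]
0 [144, 3, 89, 91, 109, 110, 110, 110]
40 [142, 2, 87, 95, 111, 110, 110, 110]
80 [142, 0, 88, 95, 110, 110, 110, 111]
120 [138, None, None, 95, 110, 110, 110, 110]
```

View pics/g.png

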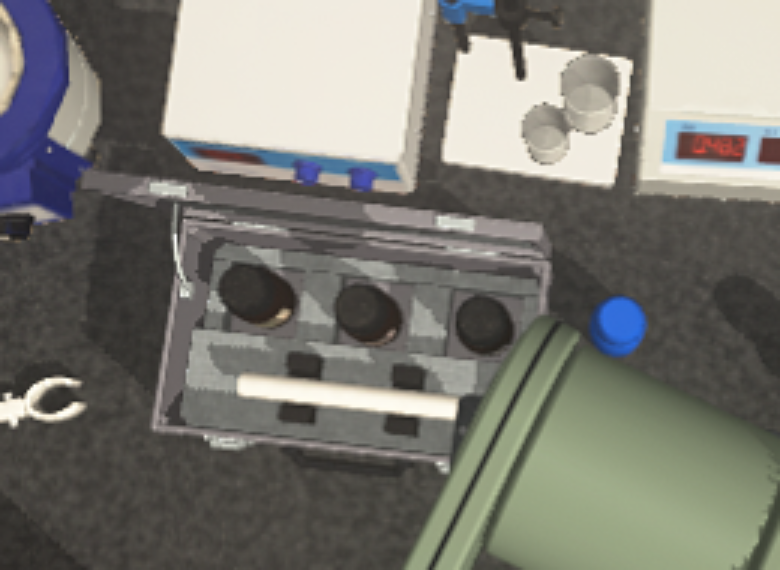

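All three caps stand in their pockets at (258,293), (368,312) and (485,322), and the tube lies level in its saddles at (345,395). The space behind the lid is clear, so I go over the lid and draw it shut from behind.

Run:
```python
from h import *
s=plan([*cw(0,-60),330],-5.95,n=4)
s=plan([*cw(110,0),330],-5.95,s)
s=plan([*cw(110,0),285],-5.95,s,n=2)
f=lambda t,r=165:np.array([90-r*math.cos(t)+14*math.sin(t)+16,105+r*math.sin(t)+14*math.cos(t)+14])
prev=np.array([110,285.]);ths=[1.45,1.38]+list(np.arange(1.3,-0.01,-0.1))
for t in ths:
    q=f(t);dd=(q-prev);print(round(t,2),q.round(),"x %.4f z %.4f"%(dd[0]/1000,-dd[1]/1000));prev=q
```

```text
[{"offset": [0.0208, -0.0388, -0.0037], "spin": -0.001}, {"offset": [0.0208, -0.0388, -0.0037], "spin": -0.001}, {"offset": [0.0208, -0.0388, -0.0037], "spin": -0.001}, {"offset": [0.0209, -0.0388, -0.0037], "spin": -0.001}]
[{"offset": [0.0367, -0.02, -0.0], "spin": -0.0}, {"offset": [0.0367, -0.02, -0.0], "spin": -0.0}, {"offset": [0.0367, -0.02, -0.0], "spin": -0.0}]
[{"offset": [0.0, -0.0, 0.0225], "spin": -0.0}, {"offset": [0.0, -0.0, 0.0225], "spin": -0.0}]
1.45 [100. 284.] x -0.0100 z 0.0005
1.38 [ 88. 284.] x -0.0116 z 0.0008
1.3 [ 75. 282.] x -0.0131 z 0.0019
1.2 [ 59. 278.] x -0.0161 z 0.0039
1.1 [ 44. 272.] x -0.0156 z 0.0055
1.0 [ 29. 265.] x -0.0150 z 0.0070
0.9 [ 14. 257.] x -0.0142 z 0.0085
0.8 [  1. 247.] x -0.0133 z 0.0098
0.7 [-11. 236.] x -0.0123 z 0.0111
0.6 [-22. 224.] x -0.0111 z 0.0123
0.5 [-32. 210.] x -0.0098 z 0.0133
0.4 [-41. 196.] x -0.0084 z 0.0142
0.3 [-47. 181.] x -0.0070 z 0.0150
0.2 [-53. 166.] x -0.0054 z 0.0156
0.1 [-57. 149.] x -0.0038 z 0.0161
-0.0 [-59. 133.] x -0.0022 z 0.0164
```

Request:
{"op": "arm_command", "data": {
  "motion": [
    {"offset": [0.021, -0.039, -0.004], "spin": 0},
    {"offset": [0.021, -0.039, -0.004], "spin": -0.003},
    {"offset": [0.021, -0.039, -0.004], "spin": -0.001},
    {"offset": [0.021, -0.039, -0.003], "spin": 0}
  ]
}}

```text
time_s: 19.45
ee_pos: [501.3, -22.2, 330.6]
ee_rot: [-180.0, -0.0, -5.6]
force: [0.0, -0.7, -0.8]
gripper_width: 0.6
gripper_force: 0.0
```

Request:
{"op": "arm_command", "data": {
  "motion": [
    {"offset": [0.037, -0.02, 0], "spin": 0},
    {"offset": [0.037, -0.02, 0], "spin": 0},
    {"offset": [0.037, -0.02, 0], "spin": 0},
    {"offset": [0, 0, 0], "spin": 0}
  ]
}}

```text
time_s: 19.95
ee_pos: [618.7, 26.3, 328.6]
ee_rot: [-180.0, 0.1, -5.6]
force: [0.3, 0.0, 0.1]
gripper_width: 0.2
gripper_force: 0.0
```

Request:
{"op": "arm_command", "data": {
  "motion": [
    {"offset": [0, 0, 0.022], "spin": 0},
    {"offset": [0, 0, 0.022], "spin": 0},
    {"offset": [-0.007, 0, 0], "spin": 0},
    {"offset": [-0.006, 0, 0], "spin": 0},
    {"offset": [0, 0, 0], "spin": 0}
  ]
}}

```text
time_s: 20.58
ee_pos: [604.0, 24.9, 288.1]
ee_rot: [-180.0, -0.1, -5.7]
force: [0.8, -0.2, -0.5]
gripper_width: 0.7
gripper_force: 0.1
```

Request:
{"op": "arm_command", "data": {
  "motion": [
    {"offset": [-0.0115, 0, 0.001], "spin": 0},
    {"offset": [-0.013, 0, 0.002], "spin": 0},
    {"offset": [-0.016, 0, 0.004], "spin": 0},
    {"offset": [-0.0155, 0, 0.0055], "spin": 0},
    {"offset": [0, 0, 0], "spin": 0}
  ]
}}

```text
time_s: 21.2
ee_pos: [546.6, 30.3, 273.7]
ee_rot: [180.0, 0.1, -5.7]
force: [0.0, -0.4, 1.0]
gripper_width: 0.5
gripper_force: 0.0
```

Run:
```python
from h import *
p,d=env.grab_frame("side");C=cloud("side",d).reshape(-1,3)
P=C[:,:2]-C0;a=math.radians(CY);cx=P[:,0]*math.cos(a)+P[:,1]*math.sin(a);cy=-P[:,0]*math.sin(a)+P[:,1]*math.cos(a)
m=(cy>-157)&(cy<-120)&(cx>-80)&(cx<110)&(C[:,2]>112)
q=np.c_[cx,C[:,2]][m];print(len(q),q[q[:,1].argmax()],q[q[:,0].argmin()])
k=q[:,1]>150;print(np.degrees(np.arctan2(q[k,1]-105,90-q[k,0])).min()*math.pi/180,np.median(np.arctan2(q[k,1]-105,90-q[k,0])))
```

```text
257 [ 11.71111828 266.81651705] [  3.11945317 262.19317773]
1.0545504129359524 1.1114084457006081
```

Request:
{"op": "arm_command", "data": {
  "motion": [
    {"offset": [-0.0145, 0, 0.009], "spin": 0},
    {"offset": [-0.0142, 0, 0.0085], "spin": 0},
    {"offset": [-0.0133, 0, 0.0098], "spin": 0},
    {"offset": [-0.0123, 0, 0.0111], "spin": 0},
    {"offset": [-0.0111, 0, 0.0123], "spin": 0}
  ]
}}

```text
time_s: 21.88
ee_pos: [484.3, 36.9, 223.3]
ee_rot: [-180.0, -0.1, -5.8]
force: [2.1, 0.6, 0.7]
gripper_width: 0.6
gripper_force: 0.8
```

Request:
{"op": "arm_command", "data": {
  "motion": [
    {"offset": [-0.0098, 0, 0.0133], "spin": 0},
    {"offset": [-0.0084, 0, 0.0142], "spin": 0},
    {"offset": [-0.007, 0, 0.015], "spin": 0},
    {"offset": [0, 0, 0], "spin": 0}
  ]
}}

```text
time_s: 22.38
ee_pos: [457.6, 39.2, 179.9]
ee_rot: [180.0, 0.2, -5.8]
force: [-0.7, 0.3, -0.4]
gripper_width: 0.3
gripper_force: 0.0
```

Request:
{"op": "arm_command", "data": {
  "motion": [
    {"offset": [-0.0045, 0, 0.0155], "spin": 0},
    {"offset": [-0.0035, 0, 0.015], "spin": 0},
    {"offset": [-0.002, 0, 0.01], "spin": 0},
    {"offset": [0, 0, 0.004], "spin": 0},
    {"offset": [0, 0, 0], "spin": 0}
  ]
}}

```text
time_s: 23.0
ee_pos: [448.7, 40.3, 136.1]
ee_rot: [180.0, 0.0, -5.8]
force: [-0.2, -1.3, 0.4]
gripper_width: 0.3
gripper_force: 0.0
```

Request:
{"op": "arm_command", "data": {
  "motion": [
    {"offset": [0, 0, 0.002], "spin": 0},
    {"offset": [0, 0, 0.002], "spin": 0},
    {"offset": [0, 0, 0], "spin": 0}
  ]
}}

```text
time_s: 23.38
ee_pos: [448.8, 40.4, 133.2]
ee_rot: [180.0, -0.0, -5.8]
force: [-2.1, -1.0, 7.4]
gripper_width: 0.5
gripper_force: 3.9
```

Request:
{"op": "arm_command", "data": {
  "motion": [
    {"offset": [0, 0, 0.002], "spin": 0},
    {"offset": [0, 0, 0.001], "spin": 0},
    {"offset": [0, 0, 0], "spin": 0}
  ]
}}

```text
time_s: 23.75
ee_pos: [448.9, 40.4, 133.0]
ee_rot: [-180.0, -0.1, -5.8]
force: [-9.7, -0.8, 29.5]
gripper_width: 0.9
gripper_force: 14.9
```

Request:
{"op": "arm_command", "data": {
  "motion": [
    {"offset": [0, 0, -0.01], "spin": 0},
    {"offset": [0, 0, -0.03], "spin": 0},
    {"offset": [0, 0.02, -0.05], "spin": 0},
    {"offset": [-0.02, 0.06, -0.01], "spin": 0},
    {"offset": [-0.02, 0.06, 0], "spin": 0}
  ]
}}

```text
time_s: 24.38
ee_pos: [396.0, -94.1, 230.2]
ee_rot: [179.9, -0.2, -5.6]
force: [0.7, -0.9, -0.9]
gripper_width: 0.5
gripper_force: 0.0
```

Request:
{"op": "arm_command", "data": {
  "motion": [
    {"offset": [0, 0.06, 0], "spin": 0},
    {"offset": [0, 0.06, 0], "spin": 0},
    {"offset": [0, 0, 0], "spin": 0},
    {"offset": [0, 0, 0], "spin": 0}
  ]
}}

```text
time_s: 24.88
ee_pos: [383.4, -211.9, 228.6]
ee_rot: [-180.0, 0.0, -5.8]
force: [-0.4, 0.3, 0.2]
gripper_width: 0.3
gripper_force: 0.0
```

Run:
```python
from h import *
p,d=env.grab_frame("top");cv2.imwrite("pics/z.png",cv2.resize(p[90:270,60:320],None,fx=3,fy=3))
C=cloud("top",d).reshape(-1,3);P=C[:,:2]-C0;a=math.radians(CY);cx=P[:,0]*math.cos(a)+P[:,1]*math.sin(a);cy=-P[:,0]*math.sin(a)+P[:,1]*math.cos(a)
m=(abs(cy)<140)&(abs(cx)<80)&(abs(C[:,2]-119)<15);A=np.c_[cx,cy,np.ones(len(cx))][m];print(m.sum(),np.linalg.lstsq(A,C[m,2],rcond=None)[0])
```

```text
7290 [-3.24565538e-05 -7.74045668e-04  1.19684311e+02]
```

View pics/z.png

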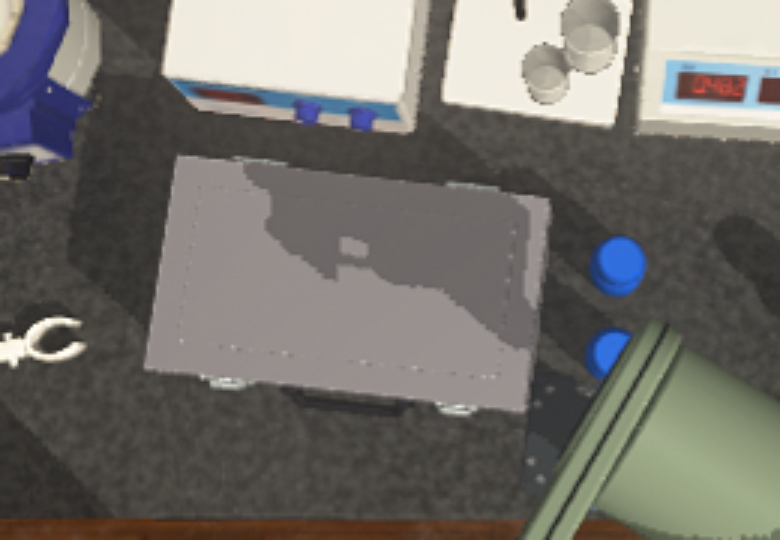

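The lid lies flat on the rim, with its corners at (178,157), (550,198), (525,410) and (147,370). Its outer face is level at 119.7 mm, and the arm is clear.

```bash
python3 -c "
from workcell import env
print(env.job_done())"
```

```text
the job is handed in; nothing more can be done
None
```

The job is handed in: the tube lies level in its saddles, the brown bottle stands in the middle pocket, the lid measures flat and shut on the rim, and the arm is clear; the hand-in returned no verdict.

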